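# Make up the label unwinder

### The arm

A 6-joint arm with a two-finger parallel gripper is mounted at the origin on the work surface; the furniture and walls round the work are solid. World frame = base frame: x ahead of the robot, y to its left, z up, the work surface at z = 0. Lengths are in m, angles in rad, forces in N, time in s.
With the tool pointing down it reaches from about 0.25 to 0.775 m from the base axis. Payload 4 kg.
Tool frame: the origin (TCP) lies at the very end of the fingers, on their centre line; the grasp point (between the pads) lies 19 mm behind it; y points along the fingers, x is the direction in which the jaws open and shut, and the axes are right-handed (so a half turn about y gives the same grasp; the last joint's range is limited). The gripper opens to 94 mm and grips with 3 to 60 N. Pads are 16 mm wide; open, the fingers measure 119 mm over their backs; the gripper's body (75 mm by 177 mm) begins 78 mm behind the grasp point.
Start: joints at [1.157, 0.087, 1.371, -0, 1.684, -0.103], TCP at [0.168, 0.524, 0.206] pointing down, gripper open.
Joint ranges: [-3.1, 3.1], [-0.76, 2.03], [0.27, 2.55], [-1.08, 4.22], [0.17, 2.65], [-2.57, 2.57]. Speed limits (rad/s): [2.79, 2.79, 3.14, 3.14, 3.14, 3.14].

### API

Orientations are given as [roll, pitch, yaw] about the fixed x, y, z axes, in that order (R = Rz(yaw) Ry(pitch) Rx(roll)).
In Python, from bench import robot, snapshot, workorder gives the robot as it stands.
- The arm moves only by the tool play_rows, never from a script. Its argument "steps" is a list of rows, each an object of numbers: "x", "y", "z": the shift along the world's x, y, z in m; "rx", "ry", "rz": the turn, a rotation vector about the world's x, y, z in rad; "hand": the finger opening in m, from 0 to 0.094. A call has 1 to 8 rows; each row shifts and turns the commanded pose from where the row before left it; what a row does not reach is not made up. A row lasts 1/8 s, in which the tool goes at most 62.5 mm and 10.7 degrees, less where a joint would pass 70% of its speed; a pose out of reach is approached as far as the arm can. A call is refused whole if a number of a shift passes 0.0625 or a number of a turn 0.188, either way. A call with a gripper value outside its range is refused whole. The fingers move at their own pace and stop on an object; the grip force is fixed at half the most. Time passes only in rows, so rows that do not move let the fingers close. It gives the time, the measured TCP pose, the force and the opening at its end, in the units of the state.
- robot.get_obs(): the state, without advancing time (a new reading comes with each control period).
- snapshot(name): name is "scene" or "top" or "wrist"; returns a dict with "color" (384x512x3 uint8, red, green, blue), "range_z" (384x512 float32, m along the optical axis (not along the pixel's ray), 0 where there is no reading), "fov_y" (degrees; the focal length in pixels is half the picture's height over the tangent of half this angle, whatever the lens; pixels are square), "cx", "cy" (the principal point, pixels), "k1" (the pictures are not rectified: a ray, as slopes to the right and down, at radius r is drawn at 1 + k1 r^2 times it, then the intrinsics apply), "T" (4x4, takes a point from camera to world coordinates). Camera axes: x right, y down, z forward; pixel columns grow to the right and rows downward; lengths in m; the calibration is good to about 2 mm. A picture is of the moment at which its call begins.
- workorder.close_job(): hands the job in, once; it reports no verdict.
The state is a dict: "time": time; "joint_positions": joint angles; "qvel": joint speeds; "joint_torque": joint torques, N m; "tool_pos": TCP position; "ee_rot": TCP orientation; "wrist_force": force on the tool from outside, world axes, zero at the start; "wrist_torque": the same for the moment, N m; "width": finger opening in m.
Only numpy, scipy, OpenCV 4.12 (cv2) and the standard library are available. Lean on these libraries where they do the work, as an engineer would, in place of code of your own. Each camera call takes 0.05 s, during which the arm holds its last target.

### The job

Make up the label unwinder in this order: lay the dark steel flange flat in the recess of the round grey base with its hub upright, slip the white label roll down over the hub onto the flange, then the steel washer over the hub onto the roll, and last the black knob, open side down, over the hub's tip onto the washer. Each part must lie flat on the one below; let go of everything, and leave the two bottles and the small label core standing where they are.

Things in the scene. Friction and masses are not known exactly. Their poses are not given: they have to be found in the camera images.
- stand: unwinder base, painted grey, round, 110 mm across, fixed to the table (it cannot be pushed). Origin at the centre of its underside, z up. A round recess 89 mm across is open at the top: its flat floor is 8 mm above the table, the lip round it 13 mm above the table.
- flange: dark steel flange, loose, about 0.2 kg: flat disc 80 mm across and 8 mm thick with an upright round hub in its middle, 14 mm across, straight up to 74 mm above the disc's underside and then tapering to 6 mm across at its tip, 82 mm above the underside. Stands disc down at the start. Origin at the centre of the disc's underside, z up along the hub.
- roll: plain white label roll, loose, about 0.1 kg: 68 mm across, 46 mm high, standing on its flat end, with a brown-lined hole 24 mm across right through its middle. Origin at the centre of its underside, z up. It goes on the flange's disc, so its underside ends 8 mm above the flange's underside.
- washer: steel washer (thick ring), loose, about 60 g: 50 mm across, 12 mm thick, hole 22 mm across, lying flat. Origin at the centre of its underside, z up. On the roll its underside ends 54 mm above the flange's underside.
- knob: black ribbed hold-down knob, loose, about 50 g: 40 mm across (42 mm over the ribs), 32 mm high, closed on top, with a bore 22 mm across and 22 mm deep open below; it stands open side down at the start. Origin at the centre of its underside, z up. On the washer its underside ends 66 mm above the flange's underside; the hub's tip then reaches 16 mm into its bore.
- core: bystander: small white label core, loose, 44 mm across, 48 mm high, narrower than the label roll. Origin at the centre of its underside. Not part of the job; leave it standing.
- bottle: bystander: filled sauce bottle with yellow cap, loose, 54 mm across, 166 mm high. Origin at the centre of its underside. Leave it standing.
- empty: bystander: empty clear bottle, loose, 54 mm across, 148 mm high. Origin at the centre of its underside. Leave it standing.
Things that resemble listed ones, but are neither listed nor needed, are in the scene too. Of the things that look like the washer, the smaller one is meant. Of the things shaped like the flange, the steel one is meant.

How it is judged:
On the way, in this order (a step that is already met when the one before it is completed fails the run):
1. the flange lies flat in the base's recess (z of flange in the frame of stand between 0.005 and 0.011 m and horizontal distance between flange and stand below 0.009 m and angle between flange's own z axis and vertical below 0.08 rad), for 0.2 s.
2. the label roll sits on the flange, over the hub (z of roll in the frame of flange between 0.004 and 0.012 m and horizontal distance between roll and flange below 0.01 m and angle between roll's own z axis and vertical below 0.08 rad), for 0.2 s.
3. the steel washer lies on the roll, over the hub (z of washer in the frame of flange between 0.049 and 0.059 m and horizontal distance between washer and flange below 0.01 m and angle between washer's own z axis and vertical below 0.08 rad), for 0.2 s.
4. the knob stands on the washer, over the hub tip (z of knob in the frame of flange between 0.06 and 0.072 m and horizontal distance between knob and flange below 0.01 m and angle between knob's own z axis and vertical below 0.08 rad), for 0.2 s.
At the end, for the whole second after the job is handed in: flange flat in the recess (centre within 9 mm, height 3 mm); roll, washer and knob stacked in that order over its hub, undersides 8, 54 and 66 mm above the flange's (within 4, 5, 6 mm), each within 10 mm of the flange's centre and upright within 0.08 rad; all at rest (all of step 1 and all of step 2 and all of step 3 and all of step 4 and linear speed of each of flange, roll, washer, knob below 0.02 m/s); the robot touches nothing.
It fails at once if the small label core is shifted by more than 25 mm or knocked over (distance of core from where it was at the start of the episode above 0.025 m or angle between core's own z axis and vertical above 0.4 rad).
It fails at once if the filled bottle is shifted by more than 25 mm or knocked over (distance of bottle from where it was at the start of the episode above 0.025 m or angle between bottle's own z axis and vertical above 0.4 rad).
It fails at once if the empty bottle is shifted by more than 25 mm or knocked over (distance of empty from where it was at the start of the episode above 0.025 m or angle between empty's own z axis and vertical above 0.4 rad).
It also fails if it takes over 109 s, if anything falls off the work surface, if the arm or the gripper's body presses on something with over 40 N, if the wrist force passes 120 N, or if a joint passes its speed limit or range.

## Working session

There is one attempt and no reset: what is moved stays moved. The work goes in short steps, Python scripts to look and compute and a tool call to move; the robot and the scene stay as the last step left them, time stands still between calls to the robot, and variables do not carry over. Pictures are saved under pics/ and viewed, and the job is handed in when it is done.

Besides the shell and the picture viewer there is one more tool, called after "Call:" in YAML: its name, and indented under it one key for each argument. play_rows: Moves the arm, as the interface text tells. Its arguments: {"type":"object","properties":{"steps":{"type":"array"}},"required":["steps"]}

```bash
ls; mkdir -p pics; cat > h.py <<'E'
import numpy as np,cv2
from bench import robot,snapshot,workorder
def grab(n):
    s=snapshot(n); return s
def save(s,name): cv2.imwrite('pics/'+name,cv2.cvtColor(s['color'],cv2.COLOR_RGB2BGR))
def cloud(s):
    H,W=s['range_z'].shape; f=H/2/np.tan(np.radians(s['fov_y'])/2)
    K=np.array([[f,0,s['cx']],[0,f,s['cy']],[0,0,1.]])
    v,u=np.mgrid[0:H,0:W].astype(float)
    p=cv2.undistortPoints(np.stack([u.ravel(),v.ravel()],1)[:,None],K,np.array([s['k1'],0,0,0,0.]))[:,0]
    z=s['range_z'].ravel()
    P=np.c_[p*z[:,None],z]; T=np.array(s['T'])
    P=P@T[:3,:3].T+T[:3,3]; P[z<=0]=np.nan
    return P.reshape(H,W,3)
def obs():
    o=robot.get_obs()
    for k in ['time','tool_pos','ee_rot','wrist_force','width','joint_positions']: print(k,np.round(o[k],4))
E
python3 - <<'E'
from h import *
obs()
for n in ['scene','top','wrist']:
    s=grab(n); save(s,n+'0.png'); print(n,s['fov_y'],s['k1'],np.round(s['T'],3).tolist())
    np.save(n+'0.npy',cloud(s))
E
```

```text
pics
time 0.0
tool_pos [0.168  0.5231 0.2043]
ee_rot [-1.5706  0.0022  1.26  ]
wrist_force [0.7603 0.2423 0.0314]
width 0.0941
joint_positions [ 1.1569  0.0879  1.3722 -0.      1.6836 -0.1031]
scene 42.671298418056914 -0.12448518710140916 [[0.47, -0.66, 0.585, -0.404], [-0.882, -0.362, 0.301, -0.576], [0.013, -0.658, -0.753, 1.202], [0.0, 0.0, 0.0, 1.0]]
top 49.89940721358712 -0.1297735181462585 [[0.03, -0.998, 0.061, 0.416], [-1.0, -0.03, 0.008, -0.126], [-0.007, -0.061, -0.998, 1.041], [0.0, 0.0, 0.0, 1.0]]
wrist 63.74853176642621 -0.06305918228861526 [[0.305, 0.924, 0.23, 0.102], [0.952, -0.296, -0.075, 0.545], [-0.001, 0.242, -0.97, 0.383], [0.0, 0.0, 0.0, 1.0]]
```

View pictures.

View pics/scene0.png

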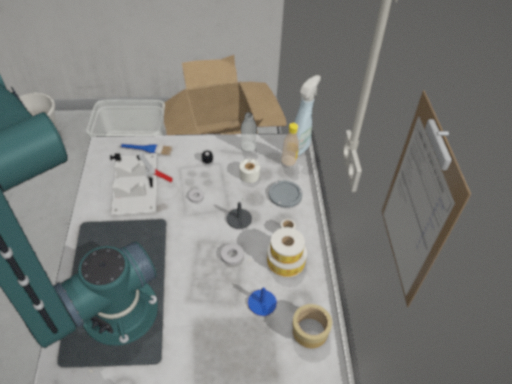

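View pics/top0.png

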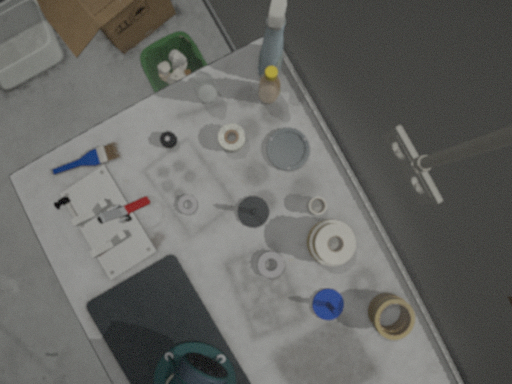

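View pics/wrist0.png

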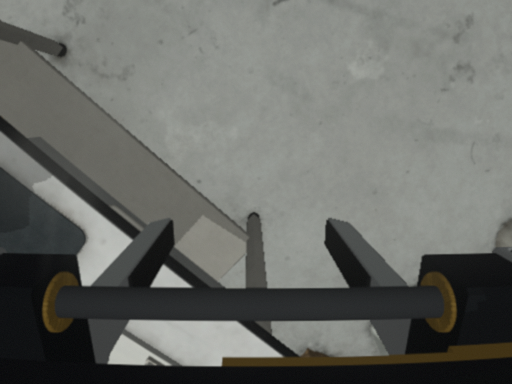

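```bash
python3 - <<'E'
from h import *
P=np.load('top0.npy'); Z=P[...,2]
img=cv2.imread('pics/top0.png')
for n,(u,v) in dict(stand=(286,149),roll=(231,137),core=(317,205),big=(332,243),w1=(187,204),w2=(270,264),fl=(253,211),blue=(327,304),knob=(169,139),bot=(271,72),emp=(207,93),tape=(391,316)).items():
    r=32; sub=P[v-r:v+r,u-r:u+r].reshape(-1,3)
    m=(sub[:,2]>0.004)
    # connected comp near centre
    mm=((Z[max(v-r,0):v+r,u-r:u+r]>0.005)).astype(np.uint8)
    k,l,st,c=cv2.connectedComponentsWithStats(mm)
    lab=np.bincount(l[r-12:r+12,r-12:r+12].ravel(),minlength=k); lab[0]=0; i=lab.argmax()
    q=P[max(v-r,0):v+r,u-r:u+r][l==i]
    print(n,'zmax',np.round(np.nanpercentile(q[:,2],[5,50,95,99]),3),'x',np.round(np.nanpercentile(q[:,0],[1,99]),3),'y',np.round(np.nanpercentile(q[:,1],[1,99]),3), len(q))
print(np.nanmedian(Z[200:215,60:70]), np.round(P[330,290],3),np.round(P[60,130],3))
crop=img[50:330,130:420]; cv2.imwrite('pics/crop0.png',cv2.resize(crop,None,fx=2.0,fy=2.0,interpolation=cv2.INTER_CUBIC))
E
```

```text
stand zmax [0.007 0.011 0.016 0.018] x [0.541 0.646] y [-0.27  -0.168] 1483
roll zmax [0.017 0.047 0.05  0.051] x [0.581 0.646] y [-0.108 -0.045] 621
core zmax [0.007 0.048 0.052 0.054] x [0.43  0.472] y [-0.316 -0.269] 191
big zmax [0.042 0.097 0.1   0.101] x [0.311 0.415] y [-0.371 -0.274] 1788
w1 zmax [0.009 0.013 0.016 0.017] x [0.424 0.469] y [0.006 0.053] 252
w2 zmax [0.013 0.018 0.021 0.022] x [0.272 0.336] y [-0.216 -0.151] 502
fl zmax [0.006 0.01  0.013 0.081] x [0.394 0.471] y [-0.173 -0.098] 783
blue zmax [0.006 0.01  0.053 0.083] x [0.169 0.244] y [-0.367 -0.292] 782
knob zmax [0.01  0.032 0.036 0.037] x [0.589 0.624] y [0.065 0.102] 215
bot zmax [0.011 0.094 0.166 0.169] x [0.708 0.871] y [-0.25  -0.139] 1947
emp zmax [0.019 0.099 0.145 0.15 ] x [0.705 0.757] y [-0.035  0.016] 643
tape zmax [0.011 0.062 0.075 0.077] x [0.139 0.237] y [-0.526 -0.431] 1327
0.0037973846520780175 [ 0.138 -0.237  0.003] [ 1.133  0.451 -0.794]
```

View pics/crop0.png

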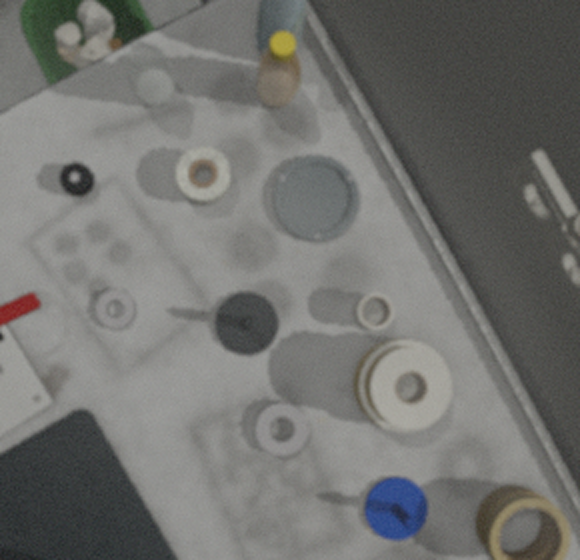

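```bash
python3 - <<'E'
from h import *
from scipy.optimize import least_squares
P=np.load('top0.npy')
def circ(c,r,zl,zh,R):
    q=P.reshape(-1,3); d=np.hypot(q[:,0]-c[0],q[:,1]-c[1]); q=q[(d<r)&(q[:,2]>zl)&(q[:,2]<zh)]
    # outer hull fit with known radius
    h=cv2.convexHull(q[:,:2].astype(np.float32))[:,0]
    f=least_squares(lambda p:np.hypot(h[:,0]-p[0],h[:,1]-p[1])-p[2],[*c,R],loss='soft_l1',f_scale=.001)
    return np.round(f.x,4),len(q),np.round(np.median(q,0),4)
print('cap',circ((0.71,-0.165),.06,.15,.18,.015))
q=P[60:85,260:284].reshape(-1,3);print(np.round(np.nanmedian(q[(q[:,2]>.15)&(q[:,2]<.18)],0),3))
print('emp',circ((0.731,-.01),.06,.1,.16,.02))
print('stand',circ((.594,-.219),.065,.011,.02,.055))
print('flange disc',circ((.4325,-.1355),.05,.006,.016,.04))
print('hub',circ((.4325,-.1355),.05,.06,.09,.005))
print('roll',circ((.613,-.076),.045,.043,.06,.034))
print('washer',circ((.447,.03),.03,.009,.02,.025))
print('knob',circ((.606,.083),.03,.028,.04,.02))
print('core',circ((.45,-.29),.03,.045,.06,.022))
E
```

```text
cap (array([-106.4298,   69.2868,  127.6978]), 146, array([ 0.7336, -0.1649,  0.1663]))
[ 0.734 -0.165  0.166]
emp (array([ 0.7312, -0.007 ,  0.0243]), 314, array([ 0.722 , -0.0114,  0.12  ]))
stand (array([ 0.5941, -0.2195,  0.0545]), 672, array([ 0.5937, -0.2202,  0.0133]))
flange disc (array([ 0.4334, -0.1353,  0.0392]), 733, array([ 0.4324, -0.1358,  0.0095]))
hub (array([ 0.4337, -0.136 ,  0.0062]), 28, array([ 0.4328, -0.1351,  0.0796]))
roll (array([ 0.6144, -0.0764,  0.0334]), 522, array([ 0.6143, -0.076 ,  0.0471]))
washer (array([0.4465, 0.0294, 0.0242]), 240, array([0.4461, 0.029 , 0.0133]))
knob (array([0.6072, 0.0837, 0.0181]), 173, array([0.6061, 0.0835, 0.033 ]))
core (array([ 0.4518, -0.2901,  0.0213]), 108, array([ 0.4508, -0.2881,  0.0499]))
```

Call:
play_rows:
  steps:
    - {"x": 0.03, "y": -0.05, "z": 0.01}
    - {"x": 0.03, "y": -0.055, "z": 0.01}
    - {"x": 0.03, "y": -0.055, "z": 0.01}
    - {"x": 0.03, "y": -0.055}
    - {"x": 0.03, "y": -0.055}
    - {"x": 0.03, "y": -0.055}
    - {"x": 0.025, "y": -0.055}
    - {"x": 0.02, "y": -0.055}

```text
schema error: expected keys x, y, z, rx, ry, rz, hand
```

Call:
play_rows:
  steps:
    - {"x": 0.03, "y": -0.05, "z": 0.01, "rx": 0, "ry": 0, "rz": 0, "hand": 0.05}
    - {"x": 0.03, "y": -0.055, "z": 0.01, "rx": 0, "ry": 0, "rz": 0, "hand": 0.05}
    - {"x": 0.03, "y": -0.055, "z": 0.01, "rx": 0, "ry": 0, "rz": 0, "hand": 0.05}
    - {"x": 0.03, "y": -0.055, "z": 0, "rx": 0, "ry": 0, "rz": 0, "hand": 0.05}
    - {"x": 0.03, "y": -0.055, "z": 0, "rx": 0, "ry": 0, "rz": 0, "hand": 0.05}
    - {"x": 0.03, "y": -0.055, "z": 0, "rx": 0, "ry": 0, "rz": 0, "hand": 0.05}
    - {"x": 0.02, "y": -0.055, "z": 0, "rx": 0, "ry": 0, "rz": 0, "hand": 0.05}
    - {"x": 0.02, "y": -0.055, "z": 0, "rx": 0, "ry": 0, "rz": 0, "hand": 0.05}

```text
time: 1.15
tool_pos: [0.3873, 0.0888, 0.235]
ee_rot: [-1.571, -0.0, 1.26]
wrist_force: [0.5, 0.2, -0.1]
width: 0.0499
```

Call:
play_rows:
  steps:
    - {"x": 0.01, "y": -0.05, "z": 0, "rx": 0, "ry": 0, "rz": 0, "hand": 0.05}
    - {"x": 0.01, "y": -0.05, "z": 0, "rx": 0, "ry": 0, "rz": 0, "hand": 0.05}
    - {"x": 0.01, "y": -0.05, "z": 0, "rx": 0, "ry": 0, "rz": 0, "hand": 0.05}
    - {"x": 0.01, "y": -0.05, "z": 0, "rx": 0, "ry": 0, "rz": 0, "hand": 0.05}
    - {"x": 0.006, "y": -0.024, "z": -0.03, "rx": 0, "ry": 0, "rz": 0, "hand": 0.05}
    - {"x": 0, "y": 0, "z": -0.02, "rx": 0, "ry": 0, "rz": 0, "hand": 0.05}
    - {"x": 0, "y": 0, "z": 0, "rx": 0, "ry": 0, "rz": 0, "hand": 0.05}

```text
time: 2.02
tool_pos: [0.4318, -0.1331, 0.183]
ee_rot: [-1.566, -0.001, 1.259]
wrist_force: [0.1, 0.1, 0.1]
width: 0.05
```

```bash
python3 - <<'E'
from h import *
obs()
for n in ['wrist']:
    s=grab(n); save(s,n+'1.png'); P=cloud(s); np.save(n+'1.npy',P)
E
```

```text
time 2.025
tool_pos [ 0.4318 -0.1331  0.183 ]
ee_rot [-1.5658e+00 -7.0000e-04  1.2592e+00]
wrist_force [0.1049 0.0787 0.087 ]
width 0.05
joint_positions [-4.2470e-01 -1.2450e-01  1.6233e+00  2.0000e-04  1.6478e+00 -1.6839e+00]
```

View pics/wrist1.png

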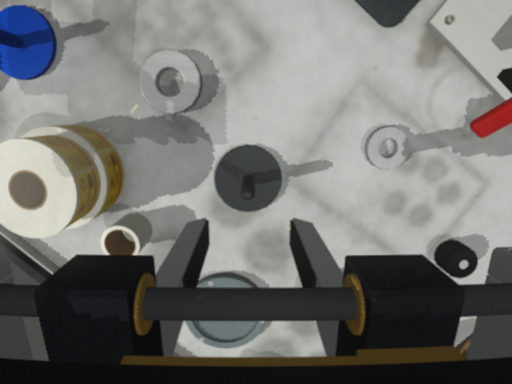

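```bash
cat >> h.py <<'E'
from scipy.optimize import least_squares
def circ(P,c,r,zl,zh,R):
    q=P.reshape(-1,3); d=np.hypot(q[:,0]-c[0],q[:,1]-c[1]); q=q[(d<r)&(q[:,2]>zl)&(q[:,2]<zh)]
    if len(q)<5: return len(q)
    h=cv2.convexHull(q[:,:2].astype(np.float32))[:,0]
    f=least_squares(lambda p:np.hypot(h[:,0]-p[0],h[:,1]-p[1])-p[2],[*c,R],loss='soft_l1',f_scale=.001)
    return np.round(f.x,4),len(q),np.round(np.median(q,0),4)
E
python3 - <<'E'
from h import *
P=np.load('wrist1.npy')
print('table',np.nanmedian(P[20:60,300:340,2]))
print('flange',circ(P,(.4325,-.1355),.05,.005,.012,.04))
print('hub',circ(P,(.4325,-.1355),.02,.03,.09,.005))
print('hubtop',circ(P,(.4325,-.1355),.02,.06,.09,.005))
print('washer',circ(P,(.447,.03),.03,.009,.02,.025))
print('knob',circ(P,(.606,.083),.03,.028,.04,.02))
E
```

```text
table -0.0002431299690667521
flange (array([ 0.4337, -0.1349,  0.0392]), 3168, array([ 0.4303, -0.1328,  0.0076]))
hub (array([ 0.4336, -0.1347,  0.0068]), 252, array([ 0.4302, -0.1336,  0.0748]))
hubtop (array([ 0.4337, -0.1347,  0.0068]), 189, array([ 0.4315, -0.1342,  0.0765]))
washer (array([0.4467, 0.0296, 0.0244]), 1164, array([0.446 , 0.0293, 0.0116]))
knob (array([0.6079, 0.0834, 0.0195]), 731, array([0.6067, 0.0823, 0.0316]))
```

Call:
play_rows:
  steps:
    - {"x": 0.002, "y": -0.002, "z": -0.02, "rx": 0, "ry": 0, "rz": 0, "hand": 0.05}
    - {"x": 0, "y": 0, "z": -0.04, "rx": 0, "ry": 0, "rz": 0, "hand": 0.05}
    - {"x": 0, "y": 0, "z": -0.04, "rx": 0, "ry": 0, "rz": 0, "hand": 0.05}
    - {"x": 0, "y": 0, "z": -0.03, "rx": 0, "ry": 0, "rz": 0, "hand": 0.05}
    - {"x": 0, "y": 0, "z": -0.022, "rx": 0, "ry": 0, "rz": 0, "hand": 0.05}
    - {"x": 0, "y": 0, "z": 0, "rx": 0, "ry": 0, "rz": 0, "hand": 0.05}

```text
time: 2.82
tool_pos: [0.4345, -0.1346, 0.0327]
ee_rot: [-1.569, -0.0, 1.261]
wrist_force: [0.6, 0.2, 0.4]
width: 0.0499
```

Call:
play_rows:
  steps:
    - {"x": -0.001, "y": 0, "z": -0.002, "rx": 0, "ry": 0, "rz": 0, "hand": 0.02}
    - {"x": 0, "y": 0, "z": 0, "rx": 0, "ry": 0, "rz": 0, "hand": 0.0}
    - {"x": 0, "y": 0, "z": 0, "rx": 0, "ry": 0, "rz": 0, "hand": 0.0}
    - {"x": 0, "y": 0, "z": 0, "rx": 0, "ry": 0, "rz": 0, "hand": 0.0}
    - {"x": 0, "y": 0, "z": 0, "rx": 0, "ry": 0, "rz": 0, "hand": 0.0}

```text
time: 3.45
tool_pos: [0.4344, -0.1355, 0.0317]
ee_rot: [-1.572, -0.0, 1.26]
wrist_force: [-1.0, 0.4, 2.4]
width: 0.0133
```

Call:
play_rows:
  steps:
    - {"x": 0, "y": 0, "z": 0.02, "rx": 0, "ry": 0, "rz": 0, "hand": 0.0}
    - {"x": 0, "y": 0, "z": 0.03, "rx": 0, "ry": 0, "rz": 0, "hand": 0.0}
    - {"x": 0.03, "y": -0.014, "z": 0.01, "rx": 0, "ry": 0, "rz": 0, "hand": 0.0}
    - {"x": 0.04, "y": -0.02, "z": 0, "rx": 0, "ry": 0, "rz": 0, "hand": 0.0}
    - {"x": 0.04, "y": -0.02, "z": 0, "rx": 0, "ry": 0, "rz": 0, "hand": 0.0}
    - {"x": 0.03, "y": -0.02, "z": 0, "rx": 0, "ry": 0, "rz": 0, "hand": 0.0}
    - {"x": 0.02, "y": -0.01, "z": 0, "rx": 0, "ry": 0, "rz": 0, "hand": 0.0}
    - {"x": 0, "y": 0, "z": 0, "rx": 0, "ry": 0, "rz": 0, "hand": 0.0}

```text
time: 4.45
tool_pos: [0.5942, -0.2197, 0.0894]
ee_rot: [-1.568, -0.0, 1.26]
wrist_force: [-0.6, 0.3, -3.6]
width: 0.0135
```

```bash
python3 - <<'E'
from h import *
obs()
for n in ['wrist','top','scene']:
    s=grab(n); save(s,n+'2.png'); P=cloud(s); np.save(n+'2.npy',P)
    print(n,'stand',circ(P,(.594,-.2195),.065,.010,.018,.055))
    print('disc',circ(P,(.594,-.2195),.05,.06,.08,.04))
E
```

```text
time 4.45
tool_pos [ 0.5942 -0.2197  0.0894]
ee_rot [-1.5682e+00 -4.0000e-04  1.2595e+00]
wrist_force [-0.5951  0.2761 -3.5637]
width 0.0135
joint_positions [-4.4360e-01  3.2020e-01  1.3274e+00  1.0000e-04  1.4966e+00 -1.7031e+00]
wrist stand (array([ 0.5937, -0.2186,  0.0539]), 2429, array([ 0.5606, -0.2024,  0.0125]))
disc (array([ 0.5932, -0.2192,  0.0394]), 6376, array([ 0.5807, -0.213 ,  0.0652]))
top stand (array([ 0.5938, -0.2194,  0.0542]), 363, array([ 0.5628, -0.2028,  0.0139]))
disc (array([ 0.5922, -0.2187,  0.039 ]), 377, array([ 0.5736, -0.2119,  0.0672]))
scene stand (array([ 0.593 , -0.2216,  0.0553]), 294, array([ 0.5752, -0.2345,  0.0132]))
disc (array([ 0.5917, -0.2211,  0.0402]), 337, array([ 0.5841, -0.2256,  0.0678]))
```

View pics/wrist2.png

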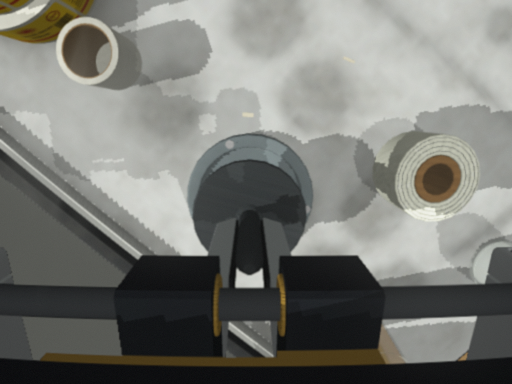

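View pics/scene2.png

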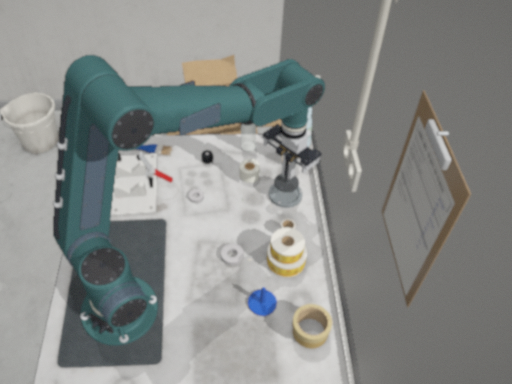

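Call:
play_rows:
  steps:
    - {"x": 0.001, "y": 0, "z": -0.02, "rx": 0, "ry": 0, "rz": 0, "hand": 0.0}
    - {"x": 0, "y": 0, "z": -0.015, "rx": 0, "ry": 0, "rz": 0, "hand": 0.0}
    - {"x": 0, "y": 0, "z": -0.009, "rx": 0, "ry": 0, "rz": 0, "hand": 0.0}
    - {"x": 0, "y": 0, "z": -0.003, "rx": 0, "ry": 0, "rz": 0, "hand": 0.0}
    - {"x": 0, "y": 0, "z": 0, "rx": 0, "ry": 0, "rz": 0, "hand": 0.0}

```text
time: 5.22
tool_pos: [0.5951, -0.2193, 0.0441]
ee_rot: [-1.571, -0.0, 1.26]
wrist_force: [-0.0, 0.2, -2.0]
width: 0.0137
```

Call:
play_rows:
  steps:
    - {"x": 0, "y": 0, "z": -0.003, "rx": 0, "ry": 0, "rz": 0, "hand": 0.0}
    - {"x": 0, "y": 0, "z": -0.001, "rx": 0, "ry": 0, "rz": 0, "hand": 0.0}
    - {"x": 0, "y": 0, "z": 0, "rx": 0, "ry": 0, "rz": 0, "hand": 0.0}

```text
time: 5.6
tool_pos: [0.5951, -0.2193, 0.0403]
ee_rot: [-1.571, -0.0, 1.26]
wrist_force: [0.3, 0.6, -2.1]
width: 0.0136
```

Call:
play_rows:
  steps:
    - {"x": 0, "y": 0, "z": -0.001, "rx": 0, "ry": 0, "rz": 0, "hand": 0.014}
    - {"x": 0, "y": 0, "z": 0, "rx": 0, "ry": 0, "rz": 0, "hand": 0.03}
    - {"x": 0, "y": 0, "z": 0, "rx": 0, "ry": 0, "rz": 0, "hand": 0.04}
    - {"x": 0, "y": 0, "z": 0.01, "rx": 0, "ry": 0, "rz": 0, "hand": 0.05}
    - {"x": 0, "y": 0, "z": 0.04, "rx": 0, "ry": 0, "rz": 0, "hand": 0.05}
    - {"x": 0, "y": 0, "z": 0.05, "rx": 0, "ry": 0, "rz": 0, "hand": 0.09}
    - {"x": 0, "y": 0, "z": 0.05, "rx": 0, "ry": 0, "rz": 0, "hand": 0.09}
    - {"x": 0, "y": 0.0, "z": 0.0, "rx": 0, "ry": 0, "rz": 0, "hand": 0.09}

```text
time: 6.6
tool_pos: [0.5978, -0.2205, 0.197]
ee_rot: [-1.584, 0.002, 1.26]
wrist_force: [0.4, -0.2, 0.3]
width: 0.0766
```

```bash
python3 - <<'E'
from h import *
obs()
for n in ['wrist']:
    s=grab(n); save(s,n+'3.png'); P=cloud(s); np.save(n+'3.npy',P)
    print(n,'stand',circ(P,(.594,-.2195),.065,.010,.014,.055))
    print('disc',circ(P,(.594,-.2195),.05,.0145,.02,.04))
    print('hub',circ(P,(.594,-.2195),.03,.03,.1,.005))
    print('roll',circ(P,(.614,-.076),.045,.043,.05,.034))
    q=P.reshape(-1,3);m=(np.hypot(q[:,0]-.594,q[:,1]+.2195)<.035)&(q[:,2]<.025);q=q[m]
    A=np.c_[q[:,:2]-[.594,-.2195],np.ones(len(q))];print('plane',np.linalg.lstsq(A,q[:,2],rcond=None)[0])
E
```

```text
time 6.6
tool_pos [ 0.5978 -0.2205  0.197 ]
ee_rot [-1.5839  0.0016  1.2601]
wrist_force [ 0.4004 -0.2293  0.3018]
width 0.0766
joint_positions [-4.4240e-01  2.7410e-01  1.1709e+00  1.0000e-04  1.6834e+00 -1.7025e+00]
wrist stand (array([ 0.5937, -0.2188,  0.0539]), 2157, array([ 0.5886, -0.218 ,  0.0125]))
disc (array([ 0.5971, -0.2146,  0.0441]), 2944, array([ 0.5912, -0.2168,  0.0157]))
hub (array([ 0.5945, -0.2189,  0.0065]), 244, array([ 0.5911, -0.218 ,  0.0827]))
roll (array([ 0.6146, -0.0765,  0.0335]), 2585, array([ 0.6132, -0.0766,  0.0456]))
plane [-0.00149306  0.00121635  0.01570255]
```

View pics/wrist3.png

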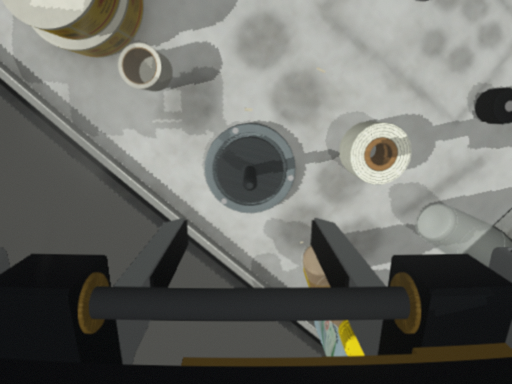

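Call:
play_rows:
  steps:
    - {"x": 0.005, "y": 0.035, "z": 0, "rx": 0, "ry": 0, "rz": 0, "hand": 0.09}
    - {"x": 0.005, "y": 0.045, "z": 0, "rx": 0, "ry": 0, "rz": 0, "hand": 0.09}
    - {"x": 0.005, "y": 0.04, "z": 0, "rx": 0, "ry": 0, "rz": 0, "hand": 0.09}
    - {"x": 0.0045, "y": 0.023, "z": -0.02, "rx": 0, "ry": 0, "rz": 0, "hand": 0.09}
    - {"x": 0, "y": 0, "z": -0.04, "rx": 0, "ry": 0, "rz": 0, "hand": 0.09}
    - {"x": 0, "y": 0, "z": -0.03, "rx": 0, "ry": 0, "rz": 0, "hand": 0.09}
    - {"x": 0, "y": 0, "z": 0, "rx": 0, "ry": 0, "rz": 0, "hand": 0.09}

```text
time: 7.52
tool_pos: [0.6112, -0.0755, 0.0939]
ee_rot: [-1.56, 0.001, 1.26]
wrist_force: [0.9, 0.9, -0.2]
width: 0.0898
```

Call:
play_rows:
  steps:
    - {"x": 0.002, "y": -0.001, "z": -0.01, "rx": 0, "ry": 0, "rz": 0, "hand": 0.09}
    - {"x": 0, "y": 0, "z": 0, "rx": 0, "ry": 0, "rz": 0, "hand": 0.09}

```text
time: 7.78
tool_pos: [0.6169, -0.0776, 0.0895]
ee_rot: [-1.571, -0.0, 1.26]
wrist_force: [-0.1, 0.4, -0.7]
width: 0.0901
```

```bash
python3 - <<'E'
from h import *
obs()
for n in ['wrist']:
    s=grab(n); save(s,n+'4.png'); P=cloud(s)
    print('roll',circ(P,(.614,-.076),.045,.043,.05,.034))
E
```

```text
time 7.775
tool_pos [ 0.6169 -0.0776  0.0895]
ee_rot [-1.5712e+00 -1.0000e-04  1.2597e+00]
wrist_force [-0.1234  0.3645 -0.6834]
width 0.0901
joint_positions [-2.1630e-01  2.9250e-01  1.3627e+00  1.0000e-04  1.4860e+00 -1.4760e+00]
roll (array([ 0.6148, -0.0763,  0.0333]), 5172, array([ 0.6128, -0.0758,  0.0455]))
```

View pics/wrist4.png

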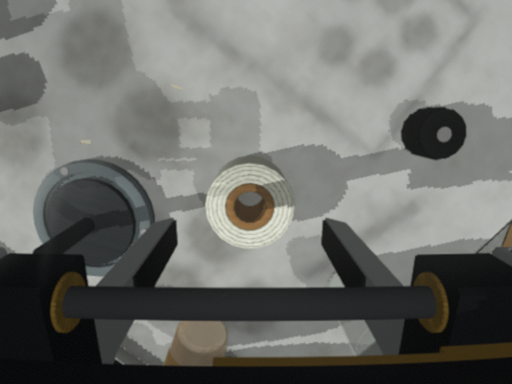

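Call:
play_rows:
  steps:
    - {"x": -0.002, "y": 0.001, "z": -0.02, "rx": 0, "ry": 0, "rz": 0, "hand": 0.09}
    - {"x": 0, "y": 0, "z": -0.03, "rx": 0, "ry": 0, "rz": 0, "hand": 0.09}
    - {"x": 0, "y": 0, "z": -0.025, "rx": 0, "ry": 0, "rz": 0, "hand": 0.09}
    - {"x": 0, "y": 0, "z": 0, "rx": 0, "ry": 0, "rz": 0, "hand": 0.09}
    - {"x": 0, "y": 0, "z": 0, "rx": 0, "ry": 0, "rz": 0, "hand": 0.06}
    - {"x": 0, "y": 0, "z": 0, "rx": 0, "ry": 0, "rz": 0, "hand": 0.05}
    - {"x": 0, "y": 0, "z": 0, "rx": 0, "ry": 0, "rz": 0, "hand": 0.05}
    - {"x": 0, "y": 0, "z": 0, "rx": 0, "ry": 0, "rz": 0, "hand": 0.05}

```text
time: 8.82
tool_pos: [0.6157, -0.0766, 0.016]
ee_rot: [-1.574, -0.0, 1.26]
wrist_force: [-0.2, -0.4, 4.8]
width: 0.0669
```

Call:
play_rows:
  steps:
    - {"x": 0, "y": 0, "z": 0.03, "rx": 0, "ry": 0, "rz": 0, "hand": 0.05}
    - {"x": 0, "y": 0, "z": 0.04, "rx": 0, "ry": 0, "rz": 0, "hand": 0.05}
    - {"x": 0, "y": 0, "z": 0.045, "rx": 0, "ry": 0, "rz": 0, "hand": 0.05}
    - {"x": -0.005, "y": -0.035, "z": 0, "rx": 0, "ry": 0, "rz": 0, "hand": 0.05}
    - {"x": -0.006, "y": -0.045, "z": 0, "rx": 0, "ry": 0, "rz": 0, "hand": 0.05}
    - {"x": -0.006, "y": -0.043, "z": 0, "rx": 0, "ry": 0, "rz": 0, "hand": 0.05}
    - {"x": -0.003, "y": -0.02, "z": 0, "rx": 0, "ry": 0, "rz": 0, "hand": 0.05}
    - {"x": 0, "y": 0, "z": 0, "rx": 0, "ry": 0, "rz": 0, "hand": 0.05}

```text
time: 9.82
tool_pos: [0.5942, -0.2198, 0.1285]
ee_rot: [-1.57, -0.001, 1.258]
wrist_force: [-0.3, -0.1, -1.5]
width: 0.0669
```

```bash
python3 - <<'E'
from h import *
obs()
for n in ['wrist','top','scene']:
    s=grab(n); save(s,n+'5.png'); P=cloud(s)
    print(n,'roll',circ(P,(.594,-.219),.045,.14,.18,.034))
E
python3 -c "
import cv2
a=cv2.imread('pics/top5.png')[90:210,220:350];cv2.imwrite('pics/top5c.png',cv2.resize(a,None,fx=4,fy=4))"
```

```text
time 9.825
tool_pos [ 0.5942 -0.2198  0.1285]
ee_rot [-1.5695e+00 -1.0000e-03  1.2580e+00]
wrist_force [-0.3185 -0.0713 -1.5228]
width 0.0669
joint_positions [-4.4430e-01  2.9850e-01  1.2761e+00  8.0000e-04  1.5684e+00 -1.7023e+00]
wrist roll (array([ 0.5931, -0.2202,  0.034 ]), 12342, array([ 0.5878, -0.2164,  0.158 ]))
top roll (array([ 0.5929, -0.2182,  0.0331]), 311, array([ 0.574 , -0.2103,  0.1596]))
scene roll (array([ 0.5923, -0.2242,  0.0378]), 377, array([ 0.5861, -0.216 ,  0.158 ]))
```

View pics/wrist5.png

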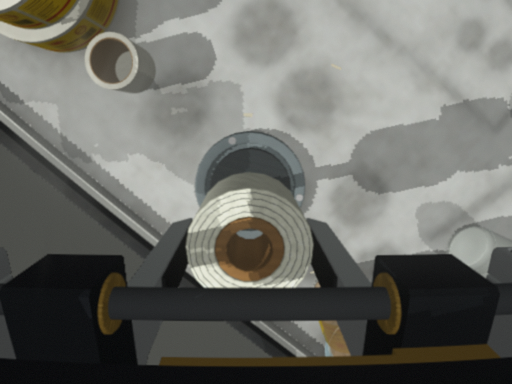

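View pics/top5c.png

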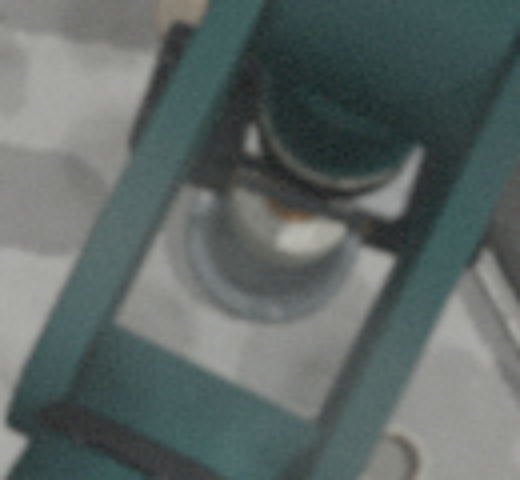

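Call:
play_rows:
  steps:
    - {"x": 0.0012, "y": 0.0007, "z": -0.01, "rx": 0, "ry": 0, "rz": 0, "hand": 0.05}
    - {"x": 0, "y": 0, "z": -0.015, "rx": 0, "ry": 0, "rz": 0, "hand": 0.05}
    - {"x": 0, "y": 0, "z": -0.02, "rx": 0, "ry": 0, "rz": 0, "hand": 0.05}
    - {"x": 0, "y": 0, "z": 0, "rx": 0, "ry": 0, "rz": 0, "hand": 0.05}

```text
time: 10.48
tool_pos: [0.5938, -0.2175, 0.0803]
ee_rot: [-1.564, -0.001, 1.26]
wrist_force: [-0.2, -1.0, -1.2]
width: 0.0666
```

Call:
play_rows:
  steps:
    - {"x": 0, "y": 0, "z": -0.02, "rx": 0, "ry": 0, "rz": 0, "hand": 0.05}
    - {"x": 0, "y": 0, "z": -0.015, "rx": 0, "ry": 0, "rz": 0, "hand": 0.05}
    - {"x": 0, "y": 0, "z": -0.008, "rx": 0, "ry": 0, "rz": 0, "hand": 0.05}
    - {"x": 0, "y": 0, "z": -0.002, "rx": 0, "ry": 0, "rz": 0, "hand": 0.05}
    - {"x": 0, "y": 0, "z": 0, "rx": 0, "ry": 0, "rz": 0, "hand": 0.05}

```text
time: 11.1
tool_pos: [0.596, -0.2187, 0.0395]
ee_rot: [-1.571, -0.0, 1.26]
wrist_force: [0.7, 0.8, -1.6]
width: 0.0669
```

Call:
play_rows:
  steps:
    - {"x": 0, "y": 0, "z": -0.004, "rx": 0, "ry": 0, "rz": 0, "hand": 0.05}
    - {"x": 0, "y": 0, "z": -0.002, "rx": 0, "ry": 0, "rz": 0, "hand": 0.05}
    - {"x": 0, "y": 0, "z": 0, "rx": 0, "ry": 0, "rz": 0, "hand": 0.05}
    - {"x": 0, "y": 0, "z": 0, "rx": 0, "ry": 0, "rz": 0, "hand": 0.05}

```text
time: 11.6
tool_pos: [0.5959, -0.2186, 0.0333]
ee_rot: [-1.571, -0.0, 1.26]
wrist_force: [-0.3, 0.2, -2.0]
width: 0.0674
```

Call:
play_rows:
  steps:
    - {"x": 0, "y": 0, "z": -0.001, "rx": 0, "ry": 0, "rz": 0, "hand": 0.05}
    - {"x": 0, "y": 0, "z": 0, "rx": 0, "ry": 0, "rz": 0, "hand": 0.072}
    - {"x": 0, "y": 0, "z": 0, "rx": 0, "ry": 0, "rz": 0, "hand": 0.08}
    - {"x": 0, "y": 0, "z": 0.01, "rx": 0, "ry": 0, "rz": 0, "hand": 0.084}
    - {"x": 0, "y": 0, "z": 0.04, "rx": 0, "ry": 0, "rz": 0, "hand": 0.084}
    - {"x": 0, "y": 0, "z": 0.05, "rx": 0, "ry": 0, "rz": 0, "hand": 0.07}
    - {"x": 0, "y": 0, "z": 0.05, "rx": 0, "ry": 0, "rz": 0, "hand": 0.07}
    - {"x": 0, "y": 0.0, "z": 0.0, "rx": 0, "ry": 0, "rz": 0, "hand": 0.07}

```text
time: 12.6
tool_pos: [0.5986, -0.2199, 0.1901]
ee_rot: [-1.584, 0.002, 1.26]
wrist_force: [0.2, -0.3, 0.3]
width: 0.07
```

```bash
python3 - <<'E'
from h import *
obs()
for n in ['wrist']:
    s=grab(n); save(s,n+'6.png'); P=cloud(s)
    print('roll',circ(P,(.594,-.219),.045,.055,.07,.034))
    print('hub',circ(P,(.594,-.219),.012,.075,.1,.005))
    q=P.reshape(-1,3);r=np.hypot(q[:,0]-.594,q[:,1]+.219);m=(r<.03)&(r>.016)&(q[:,2]>.05)&(q[:,2]<.07);q=q[m]
    A=np.c_[q[:,:2]-[.594,-.2195],np.ones(len(q))];print('plane',np.linalg.lstsq(A,q[:,2],rcond=None)[0])
E
```

```text
time 12.6
tool_pos [ 0.5986 -0.2199  0.1901]
ee_rot [-1.584   0.0016  1.26  ]
wrist_force [ 0.158  -0.2535  0.3004]
width 0.07
joint_positions [-4.4100e-01  2.7640e-01  1.1817e+00  1.0000e-04  1.6702e+00 -1.7010e+00]
roll (array([ 0.5949, -0.2182,  0.0333]), 2953, array([ 0.5929, -0.2175,  0.0616]))
hub (array([ 0.5946, -0.2189,  0.0065]), 166, array([ 0.5932, -0.2184,  0.0852]))
plane [-0.00025216  0.001372    0.06161031]
```

View pics/wrist6.png

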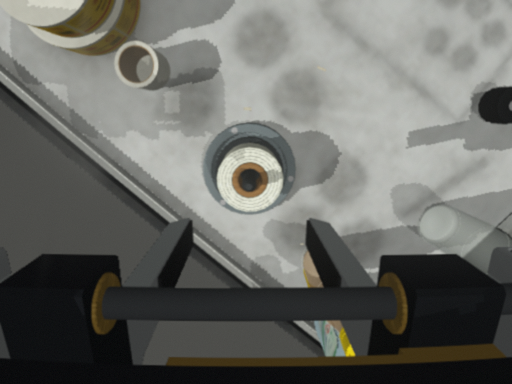

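Call:
play_rows:
  steps:
    - {"x": -0.02, "y": 0.035, "z": 0, "rx": 0, "ry": 0, "rz": 0, "hand": 0.075}
    - {"x": -0.03, "y": 0.05, "z": 0, "rx": 0, "ry": 0, "rz": 0, "hand": 0.075}
    - {"x": -0.03, "y": 0.05, "z": 0, "rx": 0, "ry": 0, "rz": 0, "hand": 0.075}
    - {"x": -0.03, "y": 0.05, "z": -0.01, "rx": 0, "ry": 0, "rz": 0, "hand": 0.075}
    - {"x": -0.025, "y": 0.042, "z": -0.03, "rx": 0, "ry": 0, "rz": 0, "hand": 0.075}
    - {"x": -0.014, "y": 0.022, "z": -0.04, "rx": 0, "ry": 0, "rz": 0, "hand": 0.075}
    - {"x": 0, "y": 0, "z": -0.02, "rx": 0, "ry": 0, "rz": 0, "hand": 0.075}
    - {"x": 0, "y": 0, "z": 0, "rx": 0, "ry": 0, "rz": 0, "hand": 0.075}

```text
time: 13.65
tool_pos: [0.4439, 0.0309, 0.079]
ee_rot: [-1.564, 0.002, 1.261]
wrist_force: [0.2, 0.1, 0.1]
width: 0.075
```

```bash
python3 - <<'E'
from h import *
obs()
for n in ['wrist']:
    s=grab(n); save(s,n+'7.png'); P=cloud(s)
    print('washer',circ(P,(.447,.03),.03,.009,.02,.025))
E
```

```text
time 13.65
tool_pos [0.4439 0.0309 0.079 ]
ee_rot [-1.564   0.0018  1.2608]
wrist_force [0.1588 0.0712 0.0921]
width 0.075
joint_positions [-0.0581 -0.0818  1.7946  0.      1.4357 -1.3189]
washer (array([0.4471, 0.0299, 0.0243]), 2103, array([0.446 , 0.0303, 0.0115]))
```

View pics/wrist7.png

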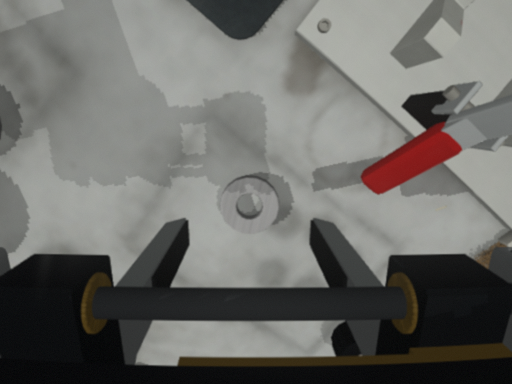

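Call:
play_rows:
  steps:
    - {"x": 0, "y": 0, "z": -0.03, "rx": 0, "ry": 0, "rz": 0, "hand": 0.07}
    - {"x": 0, "y": 0, "z": -0.025, "rx": 0, "ry": 0, "rz": 0, "hand": 0.07}
    - {"x": 0, "y": 0, "z": -0.01, "rx": 0, "ry": 0, "rz": 0, "hand": 0.07}
    - {"x": 0, "y": 0, "z": 0, "rx": 0, "ry": 0, "rz": 0, "hand": 0.07}
    - {"x": 0, "y": 0, "z": 0, "rx": 0, "ry": 0, "rz": 0, "hand": 0.07}

```text
time: 14.32
tool_pos: [0.448, 0.0302, 0.0185]
ee_rot: [-1.573, -0.001, 1.26]
wrist_force: [0.1, -0.2, -0.0]
width: 0.0702
```

Call:
play_rows:
  steps:
    - {"x": -0.001, "y": 0, "z": -0.01, "rx": 0, "ry": 0, "rz": 0, "hand": 0.07}
    - {"x": 0, "y": 0, "z": -0.005, "rx": 0, "ry": 0, "rz": 0, "hand": 0.07}
    - {"x": 0, "y": 0, "z": 0, "rx": 0, "ry": 0, "rz": 0, "hand": 0.07}
    - {"x": 0, "y": 0, "z": 0, "rx": 0, "ry": 0, "rz": 0, "hand": 0.05}
    - {"x": 0, "y": 0, "z": 0, "rx": 0, "ry": 0, "rz": 0, "hand": 0.035}
    - {"x": 0, "y": 0, "z": 0, "rx": 0, "ry": 0, "rz": 0, "hand": 0.035}
    - {"x": 0, "y": 0, "z": 0, "rx": 0, "ry": 0, "rz": 0, "hand": 0.035}

```text
time: 15.2
tool_pos: [0.446, 0.0304, 0.0024]
ee_rot: [-1.571, -0.0, 1.26]
wrist_force: [-0.6, 0.3, 1.3]
width: 0.0487
```

Call:
play_rows:
  steps:
    - {"x": 0, "y": 0, "z": 0.02, "rx": 0, "ry": 0, "rz": 0, "hand": 0.035}
    - {"x": 0, "y": 0, "z": 0.045, "rx": 0, "ry": 0, "rz": 0, "hand": 0.035}
    - {"x": 0.02, "y": -0.034, "z": 0.045, "rx": 0, "ry": 0, "rz": 0, "hand": 0.035}
    - {"x": 0.03, "y": -0.05, "z": 0.01, "rx": 0, "ry": 0, "rz": 0, "hand": 0.035}
    - {"x": 0.03, "y": -0.05, "z": 0, "rx": 0, "ry": 0, "rz": 0, "hand": 0.035}
    - {"x": 0.03, "y": -0.05, "z": 0, "rx": 0, "ry": 0, "rz": 0, "hand": 0.035}
    - {"x": 0.025, "y": -0.042, "z": 0, "rx": 0, "ry": 0, "rz": 0, "hand": 0.035}
    - {"x": 0.013, "y": -0.023, "z": 0, "rx": 0, "ry": 0, "rz": 0, "hand": 0.035}

```text
time: 16.2
tool_pos: [0.5943, -0.221, 0.1211]
ee_rot: [-1.57, 0.0, 1.258]
wrist_force: [0.5, 0.0, -0.6]
width: 0.0484
```

Call:
play_rows:
  steps:
    - {"x": 0, "y": 0, "z": 0, "rx": 0, "ry": 0, "rz": 0, "hand": 0.035}
    - {"x": 0, "y": 0, "z": 0, "rx": 0, "ry": 0, "rz": 0, "hand": 0.035}

```text
time: 16.45
tool_pos: [0.5933, -0.2178, 0.1218]
ee_rot: [-1.569, -0.001, 1.26]
wrist_force: [0.6, 0.5, -1.0]
width: 0.0487
```

```bash
python3 - <<'E'
from h import *
obs()
for n in ['wrist','top','scene']:
    s=grab(n); save(s,n+'8.png'); P=cloud(s)
    print(n,'washer',circ(P,(.594,-.219),.035,.122,.145,.025))
E
python3 -c "
import cv2
a=cv2.imread('pics/scene8.png')[130:230,230:340];cv2.imwrite('pics/scene8c.png',cv2.resize(a,None,fx=5,fy=5))"
```

```text
time 16.45
tool_pos [ 0.5933 -0.2178  0.1218]
ee_rot [-1.5694e+00 -8.0000e-04  1.2603e+00]
wrist_force [ 0.5949  0.4665 -0.9757]
width 0.0487
joint_positions [-4.4180e-01  2.9830e-01  1.2898e+00  6.0000e-04  1.5549e+00 -1.7021e+00]
wrist washer (array([ 0.5945, -0.2176,  0.0251]), 5095, array([ 0.5925, -0.2177,  0.1308]))
top washer (array([ 0.5912, -0.2175,  0.0219]), 139, array([ 0.579 , -0.2129,  0.1325]))
scene washer (array([ 0.5969, -0.2235,  0.0294]), 165, array([ 0.5891, -0.2146,  0.1325]))
```

View pics/wrist8.png

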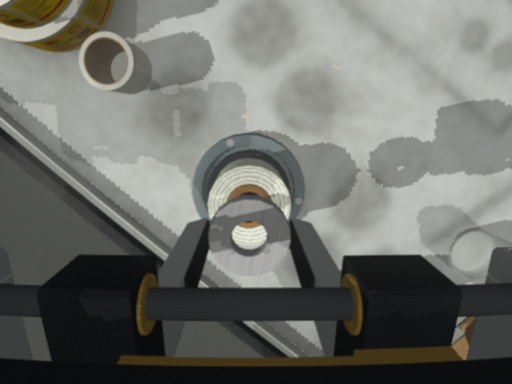

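View pics/scene8c.png

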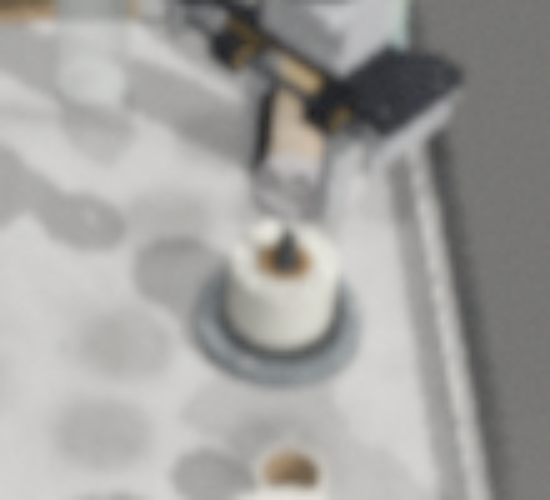

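Call:
play_rows:
  steps:
    - {"x": 0, "y": -0.0008, "z": -0.01, "rx": 0, "ry": 0, "rz": 0, "hand": 0.035}
    - {"x": 0, "y": 0, "z": -0.015, "rx": 0, "ry": 0, "rz": 0, "hand": 0.035}
    - {"x": 0, "y": 0, "z": -0.01, "rx": 0, "ry": 0, "rz": 0, "hand": 0.035}
    - {"x": 0, "y": 0, "z": -0.005, "rx": 0, "ry": 0, "rz": 0, "hand": 0.035}
    - {"x": 0, "y": 0, "z": 0, "rx": 0, "ry": 0, "rz": 0, "hand": 0.035}
    - {"x": 0, "y": 0, "z": 0, "rx": 0, "ry": 0, "rz": 0, "hand": 0.035}

```text
time: 17.35
tool_pos: [0.5941, -0.2196, 0.0827]
ee_rot: [-1.572, 0.0, 1.26]
wrist_force: [-0.1, 0.2, 0.6]
width: 0.0487
```

```bash
python3 - <<'E'
from h import *
obs()
for n in ['wrist']:
    s=grab(n); save(s,n+'9.png'); P=cloud(s)
    print(n,'washer',circ(P,(.594,-.219),.035,.085,.1,.025))
E
```

```text
time 17.35
tool_pos [ 0.5941 -0.2196  0.0827]
ee_rot [-1.5717  0.      1.26  ]
wrist_force [-0.0606  0.226   0.5816]
width 0.0487
joint_positions [-4.4350e-01  3.2150e-01  1.3395e+00  1.0000e-04  1.4797e+00 -1.7035e+00]
wrist washer (array([ 0.5952, -0.2193,  0.0251]), 4945, array([ 0.5935, -0.219 ,  0.0917]))
```

View pics/wrist9.png

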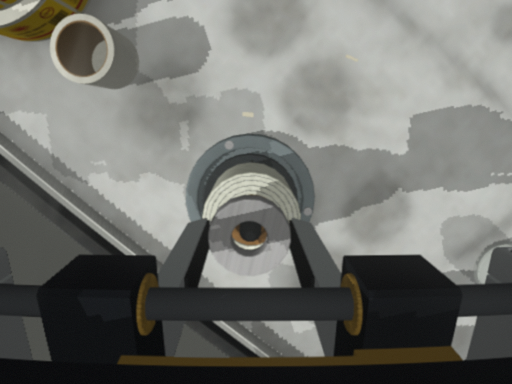

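Call:
play_rows:
  steps:
    - {"x": 0, "y": 0, "z": -0.008, "rx": 0, "ry": 0, "rz": 0, "hand": 0.035}
    - {"x": 0, "y": 0, "z": -0.006, "rx": 0, "ry": 0, "rz": 0, "hand": 0.035}
    - {"x": 0, "y": 0, "z": -0.002, "rx": 0, "ry": 0, "rz": 0, "hand": 0.035}
    - {"x": 0, "y": 0, "z": 0, "rx": 0, "ry": 0, "rz": 0, "hand": 0.035}
    - {"x": 0, "y": 0, "z": 0, "rx": 0, "ry": 0, "rz": 0, "hand": 0.035}

```text
time: 18.02
tool_pos: [0.5939, -0.2195, 0.0664]
ee_rot: [-1.571, -0.0, 1.26]
wrist_force: [0.4, 0.5, -0.2]
width: 0.0487
```

Call:
play_rows:
  steps:
    - {"x": 0, "y": 0, "z": -0.001, "rx": 0, "ry": 0, "rz": 0, "hand": 0.035}
    - {"x": 0, "y": 0, "z": 0, "rx": 0, "ry": 0, "rz": 0, "hand": 0.052}
    - {"x": 0, "y": 0, "z": 0, "rx": 0, "ry": 0, "rz": 0, "hand": 0.06}
    - {"x": 0, "y": 0, "z": 0.005, "rx": 0, "ry": 0, "rz": 0, "hand": 0.064}
    - {"x": 0, "y": 0, "z": 0.03, "rx": 0, "ry": 0, "rz": 0, "hand": 0.064}
    - {"x": 0, "y": 0, "z": 0.045, "rx": 0, "ry": 0, "rz": 0, "hand": 0.064}
    - {"x": 0, "y": 0, "z": 0.045, "rx": 0, "ry": 0, "rz": 0, "hand": 0.064}
    - {"x": 0, "y": 0.0, "z": 0.0, "rx": 0, "ry": 0, "rz": 0, "hand": 0.064}

```text
time: 19.02
tool_pos: [0.5962, -0.2205, 0.1966]
ee_rot: [-1.582, 0.001, 1.26]
wrist_force: [-0.2, 0.5, 1.0]
width: 0.0636
```

```bash
python3 - <<'E'
from h import *
obs()
for n in ['wrist']:
    s=grab(n); save(s,n+'10.png'); P=cloud(s)
    print('washer',circ(P,(.594,-.219),.03,.068,.078,.025))
    print('hub',circ(P,(.594,-.219),.012,.08,.1,.005))
    q=P.reshape(-1,3);r=np.hypot(q[:,0]-.594,q[:,1]+.219);m=(r<.022)&(r>.014)&(q[:,2]>.05)&(q[:,2]<.08);q=q[m]
    A=np.c_[q[:,:2]-[.594,-.2195],np.ones(len(q))];print('plane',np.linalg.lstsq(A,q[:,2],rcond=None)[0])
    print('knob',circ(P,(.606,.083),.03,.028,.04,.02))
E
```

```text
time 19.025
tool_pos [ 0.5962 -0.2205  0.1966]
ee_rot [-1.582e+00  1.400e-03  1.260e+00]
wrist_force [-0.2208  0.4913  1.0466]
width 0.0636
joint_positions [-4.4350e-01  2.7220e-01  1.1741e+00  1.0000e-04  1.6840e+00 -1.7035e+00]
washer (array([ 0.595 , -0.2196,  0.0243]), 1535, array([ 0.5937, -0.219 ,  0.0735]))
hub (array([ 0.5946, -0.2189,  0.0064]), 144, array([ 0.5933, -0.2186,  0.0855]))
plane [-0.00136867  0.00049525  0.07363183]
knob (array([0.6075, 0.0823, 0.0193]), 611, array([0.6063, 0.076 , 0.0317]))
```

View pics/wrist10.png

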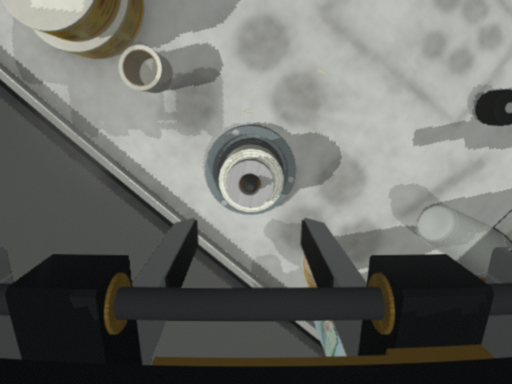

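Call:
play_rows:
  steps:
    - {"x": 0.002, "y": 0.04, "z": 0, "rx": 0, "ry": 0, "rz": 0, "hand": 0.07}
    - {"x": 0.003, "y": 0.06, "z": 0, "rx": 0, "ry": 0, "rz": 0, "hand": 0.07}
    - {"x": 0.003, "y": 0.06, "z": 0, "rx": 0, "ry": 0, "rz": 0, "hand": 0.07}
    - {"x": 0.003, "y": 0.06, "z": -0.01, "rx": 0, "ry": 0, "rz": 0, "hand": 0.07}
    - {"x": 0.0027, "y": 0.055, "z": -0.03, "rx": 0, "ry": 0, "rz": 0, "hand": 0.07}
    - {"x": 0, "y": 0.028, "z": -0.04, "rx": 0, "ry": 0, "rz": 0, "hand": 0.07}
    - {"x": 0, "y": 0, "z": -0.02, "rx": 0, "ry": 0, "rz": 0, "hand": 0.07}
    - {"x": 0, "y": 0, "z": 0, "rx": 0, "ry": 0, "rz": 0, "hand": 0.07}

```text
time: 20.08
tool_pos: [0.6044, 0.0838, 0.0856]
ee_rot: [-1.563, 0.003, 1.261]
wrist_force: [-0.7, -0.5, -0.4]
width: 0.07
```

```bash
python3 - <<'E'
from h import *
obs()
for n in ['wrist']:
    s=grab(n); save(s,n+'11.png'); P=cloud(s)
    print('knob',circ(P,(.607,.083),.03,.028,.04,.02))
E
```

```text
time 20.075
tool_pos [0.6044 0.0838 0.0856]
ee_rot [-1.5625  0.0031  1.261 ]
wrist_force [-0.7427 -0.4794 -0.4275]
width 0.07
joint_positions [ 0.0449  0.2772  1.3898 -0.      1.4834 -1.2161]
knob (array([0.6086, 0.0839, 0.0192]), 1790, array([0.6078, 0.0841, 0.0316]))
```

View pics/wrist11.png

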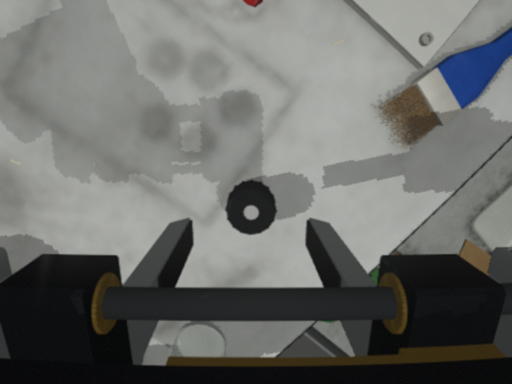

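Call:
play_rows:
  steps:
    - {"x": 0, "y": 0, "z": -0.03, "rx": 0, "ry": 0, "rz": 0, "hand": 0.07}
    - {"x": 0, "y": 0, "z": -0.025, "rx": 0, "ry": 0, "rz": 0, "hand": 0.07}
    - {"x": 0, "y": 0, "z": -0.012, "rx": 0, "ry": 0, "rz": 0, "hand": 0.07}
    - {"x": 0, "y": 0, "z": 0, "rx": 0, "ry": 0, "rz": 0, "hand": 0.07}
    - {"x": 0, "y": 0, "z": 0, "rx": 0, "ry": 0, "rz": 0, "hand": 0.07}

```text
time: 20.75
tool_pos: [0.6086, 0.0833, 0.0249]
ee_rot: [-1.573, -0.001, 1.26]
wrist_force: [1.3, 0.0, -0.0]
width: 0.0704
```

Call:
play_rows:
  steps:
    - {"x": 0, "y": 0, "z": -0.012, "rx": 0, "ry": 0, "rz": 0, "hand": 0.07}
    - {"x": 0, "y": 0, "z": -0.005, "rx": 0, "ry": 0, "rz": 0, "hand": 0.07}
    - {"x": 0, "y": 0, "z": 0, "rx": 0, "ry": 0, "rz": 0, "hand": 0.07}
    - {"x": 0, "y": 0, "z": 0, "rx": 0, "ry": 0, "rz": 0, "hand": 0.04}
    - {"x": 0, "y": 0, "z": 0, "rx": 0, "ry": 0, "rz": 0, "hand": 0.03}
    - {"x": 0, "y": 0, "z": 0, "rx": 0, "ry": 0, "rz": 0, "hand": 0.03}
    - {"x": 0, "y": 0, "z": 0, "rx": 0, "ry": 0, "rz": 0, "hand": 0.03}

```text
time: 21.62
tool_pos: [0.6077, 0.0835, 0.0065]
ee_rot: [-1.571, -0.0, 1.26]
wrist_force: [-0.0, 0.2, -0.0]
width: 0.0389
```

Call:
play_rows:
  steps:
    - {"x": 0, "y": 0, "z": 0.025, "rx": 0, "ry": 0, "rz": 0, "hand": 0.03}
    - {"x": 0, "y": 0, "z": 0.05, "rx": 0, "ry": 0, "rz": 0, "hand": 0.03}
    - {"x": -0.002, "y": -0.03, "z": 0.045, "rx": 0, "ry": 0, "rz": 0, "hand": 0.03}
    - {"x": -0.003, "y": -0.055, "z": 0.0, "rx": 0, "ry": 0, "rz": 0, "hand": 0.03}
    - {"x": -0.003, "y": -0.06, "z": 0, "rx": 0, "ry": 0, "rz": 0, "hand": 0.03}
    - {"x": -0.003, "y": -0.06, "z": 0, "rx": 0, "ry": 0, "rz": 0, "hand": 0.03}
    - {"x": -0.0026, "y": -0.055, "z": 0, "rx": 0, "ry": 0, "rz": 0, "hand": 0.03}
    - {"x": 0, "y": -0.0426, "z": 0, "rx": 0, "ry": 0, "rz": 0, "hand": 0.03}

```text
time: 22.62
tool_pos: [0.5933, -0.2216, 0.1261]
ee_rot: [-1.571, 0.0, 1.258]
wrist_force: [-0.2, 0.7, -0.3]
width: 0.0389
```

Call:
play_rows:
  steps:
    - {"x": 0, "y": 0, "z": 0, "rx": 0, "ry": 0, "rz": 0, "hand": 0.03}
    - {"x": 0, "y": 0, "z": 0, "rx": 0, "ry": 0, "rz": 0, "hand": 0.03}
    - {"x": 0, "y": 0, "z": 0, "rx": 0, "ry": 0, "rz": 0, "hand": 0.03}

```text
time: 23.0
tool_pos: [0.5941, -0.2177, 0.1263]
ee_rot: [-1.571, -0.001, 1.262]
wrist_force: [0.4, 0.3, 0.3]
width: 0.0388
```

```bash
python3 - <<'E'
from h import *
obs()
for n in ['wrist','scene']:
    s=grab(n); save(s,n+'12.png'); P=cloud(s)
    print(n,'knob',circ(P,(.594,-.219),.03,.142,.16,.02))
E
python3 -c "
import cv2
a=cv2.imread('pics/scene12.png')[130:230,230:340];cv2.imwrite('pics/scene12c.png',cv2.resize(a,None,fx=5,fy=5))"
```

```text
time 23.0
tool_pos [ 0.5941 -0.2177  0.1263]
ee_rot [-1.5706e+00 -5.0000e-04  1.2619e+00]
wrist_force [0.3813 0.3288 0.2754]
width 0.0388
joint_positions [-4.4110e-01  2.9680e-01  1.2826e+00  5.0000e-04  1.5624e+00 -1.7029e+00]
wrist knob (array([ 0.5912, -0.2174,  0.0229]), 4550, array([ 0.5924, -0.2174,  0.1513]))
scene knob (array([ 0.5941, -0.2138,  0.021 ]), 119, array([ 0.5895, -0.2171,  0.151 ]))
```

View pics/wrist12.png

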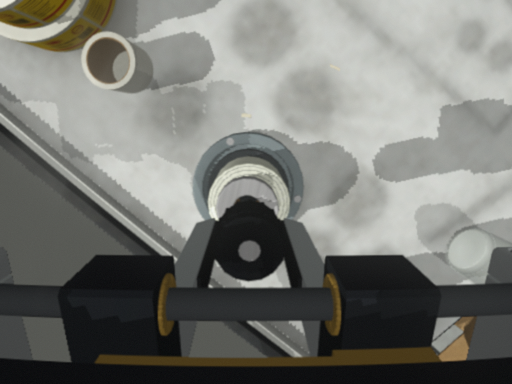

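View pics/scene12c.png

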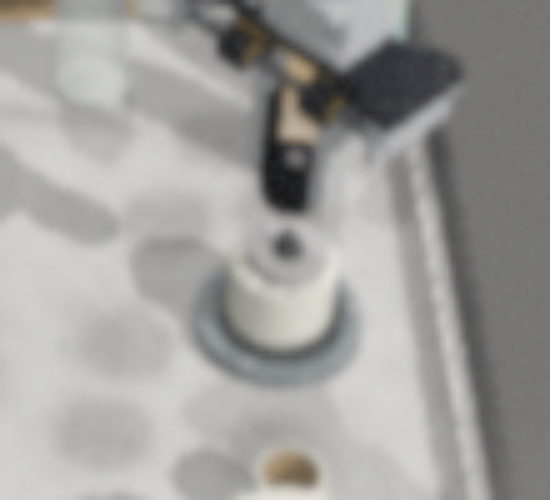

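Call:
play_rows:
  steps:
    - {"x": 0, "y": 0, "z": -0.015, "rx": 0, "ry": 0, "rz": 0, "hand": 0.03}
    - {"x": 0, "y": 0, "z": -0.008, "rx": 0, "ry": 0, "rz": 0, "hand": 0.03}
    - {"x": 0, "y": 0, "z": 0, "rx": 0, "ry": 0, "rz": 0, "hand": 0.03}
    - {"x": 0, "y": 0, "z": 0, "rx": 0, "ry": 0, "rz": 0, "hand": 0.03}

```text
time: 23.6
tool_pos: [0.5939, -0.2192, 0.1032]
ee_rot: [-1.571, -0.0, 1.26]
wrist_force: [-0.1, -0.3, -0.5]
width: 0.0387
```

```bash
python3 - <<'E'
from h import *
obs()
s=grab('wrist'); P=cloud(s); c=s['color'].astype(int)
print(np.round(P[235,249],4))
g=c.sum(2)[225:285,230:270]; ys,xs=np.where(g>250); print(xs.mean()+230,ys.mean()+225,len(xs)); 
print(np.round(np.nanmean(P[ys+225,xs+230],0),4))
save(s,'wrist13.png')
E
```

```text
time 23.6
tool_pos [ 0.5939 -0.2192  0.1032]
ee_rot [-1.5707e+00 -1.0000e-04  1.2600e+00]
wrist_force [-0.1354 -0.3158 -0.4586]
width 0.0387
joint_positions [-4.4310e-01  3.0930e-01  1.3133e+00  1.0000e-04  1.5191e+00 -1.7031e+00]
[ 0.5865 -0.2168  0.1288]
249.44965277777777 263.86284722222223 576
[ 0.633  -0.2312  0.0742]
```

View pics/wrist13.png

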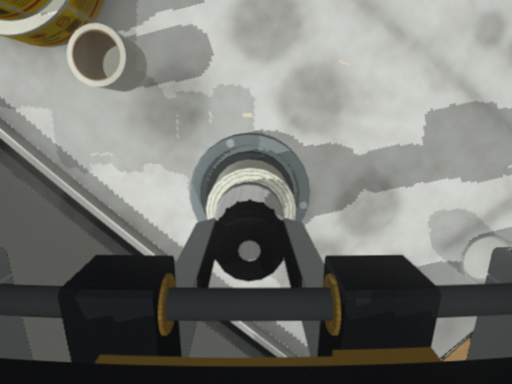

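Call:
play_rows:
  steps:
    - {"x": 0, "y": 0, "z": -0.008, "rx": 0, "ry": 0, "rz": 0, "hand": 0.03}
    - {"x": 0, "y": 0, "z": -0.007, "rx": 0, "ry": 0, "rz": 0, "hand": 0.03}
    - {"x": 0, "y": 0, "z": -0.005, "rx": 0, "ry": 0, "rz": 0, "hand": 0.03}
    - {"x": 0, "y": 0, "z": 0, "rx": 0, "ry": 0, "rz": 0, "hand": 0.03}
    - {"x": 0, "y": 0, "z": 0, "rx": 0, "ry": 0, "rz": 0, "hand": 0.03}

```text
time: 24.28
tool_pos: [0.594, -0.2193, 0.0834]
ee_rot: [-1.571, -0.0, 1.26]
wrist_force: [-0.5, -0.2, 0.2]
width: 0.0387
```

Call:
play_rows:
  steps:
    - {"x": 0, "y": 0, "z": -0.0025, "rx": 0, "ry": 0, "rz": 0, "hand": 0.03}
    - {"x": 0, "y": 0, "z": 0, "rx": 0, "ry": 0, "rz": 0, "hand": 0.03}
    - {"x": 0, "y": 0, "z": 0, "rx": 0, "ry": 0, "rz": 0, "hand": 0.044}
    - {"x": 0, "y": 0, "z": 0, "rx": 0, "ry": 0, "rz": 0, "hand": 0.055}
    - {"x": 0, "y": 0, "z": 0.005, "rx": 0, "ry": 0, "rz": 0, "hand": 0.06}
    - {"x": 0, "y": 0, "z": 0.03, "rx": 0, "ry": 0, "rz": 0, "hand": 0.06}
    - {"x": 0, "y": 0, "z": 0.045, "rx": 0, "ry": 0, "rz": 0, "hand": 0.06}
    - {"x": 0, "y": 0.0, "z": 0.04, "rx": 0, "ry": 0, "rz": 0, "hand": 0.06}

```text
time: 25.28
tool_pos: [0.594, -0.2192, 0.2029]
ee_rot: [-1.572, 0.0, 1.26]
wrist_force: [0.6, -0.7, 0.4]
width: 0.0599
```

Call:
play_rows:
  steps:
    - {"x": -0.02, "y": 0.03, "z": 0.02, "rx": 0, "ry": 0, "rz": 0, "hand": 0.06}
    - {"x": -0.02, "y": 0.03, "z": 0, "rx": 0, "ry": 0, "rz": 0, "hand": 0.06}
    - {"x": 0, "y": 0, "z": 0, "rx": 0, "ry": 0, "rz": 0, "hand": 0.06}

```text
time: 25.65
tool_pos: [0.5534, -0.1577, 0.2225]
ee_rot: [-1.573, -0.0, 1.262]
wrist_force: [-0.4, -0.5, -0.5]
width: 0.0599
```

```bash
python3 - <<'E'
from h import *
obs()
for n in ['wrist','scene','top']:
    s=grab(n); save(s,n+'14.png'); P=cloud(s)
    print(n,'knob',circ(P,(.594,-.219),.03,.1,.115,.02))
    print('washer',circ(P,(.594,-.219),.03,.07,.078,.025),'roll',circ(P,(.594,-.219),.04,.058,.067,.034))
    q=P.reshape(-1,3);r=np.hypot(q[:,0]-.594,q[:,1]+.219);m=(r<.015)&(q[:,2]>.09)&(q[:,2]<.12);q=q[m]
    A=np.c_[q[:,:2]-[.594,-.2195],np.ones(len(q))];print('plane',np.linalg.lstsq(A,q[:,2],rcond=None)[0])
    print('core',circ(P,(.45,-.29),.03,.043,.06,.022),'emp',circ(P,(.731,-.01),.06,.1,.16,.02),'cap',circ(P,(.734,-.165),.03,.155,.18,.015))
E
python3 -c "
import cv2
a=cv2.imread('pics/scene14.png')[110:240,220:350];cv2.imwrite('pics/scene14c.png',cv2.resize(a,None,fx=4,fy=4))"
```

```text
time 25.65
tool_pos [ 0.5534 -0.1577  0.2225]
ee_rot [-1.5732e+00 -2.0000e-04  1.2620e+00]
wrist_force [-0.38   -0.4776 -0.542 ]
width 0.0599
joint_positions [-3.7630e-01  1.3980e-01  1.2793e+00  4.0000e-04  1.7201e+00 -1.6383e+00]
wrist knob (array([ 0.5949, -0.218 ,  0.0195]), 729, array([ 0.5968, -0.2125,  0.1055]))
washer (array([ 0.5953, -0.219 ,  0.0247]), 293, array([ 0.5809, -0.2033,  0.0732])) roll (array([ 0.5951, -0.2174,  0.0335]), 838, array([ 0.5781, -0.2003,  0.0615]))
plane [-0.00707331 -0.01833884  0.10579139]
core (array([ 0.452 , -0.29  ,  0.0221]), 567, array([ 0.4516, -0.2898,  0.0476])) emp 0 cap 0
scene knob (array([ 0.5938, -0.2215,  0.0201]), 109, array([ 0.5922, -0.2232,  0.1069]))
washer (array([ 0.5951, -0.2195,  0.0267]), 50, array([ 0.5803, -0.2296,  0.074 ])) roll (array([ 0.5943, -0.2204,  0.0338]), 108, array([ 0.5764, -0.223 ,  0.0636]))
plane [ 0.15261585 -0.00647865  0.10657056]
core (array([ 0.4531, -0.2923,  0.0214]), 58, array([ 0.4617, -0.2853,  0.049 ])) emp (array([ 0.7263, -0.0134,  0.0227]), 164, array([ 0.7198, -0.0164,  0.1191])) cap 0
top knob 0
washer 0 roll 0
plane [0. 0. 0.]
core (array([ 0.4518, -0.2902,  0.0214]), 111, array([ 0.4514, -0.2873,  0.0491])) emp (array([ 0.7303, -0.0078,  0.0235]), 314, array([ 0.7223, -0.0115,  0.1197])) cap 0
```

View pics/wrist14.png

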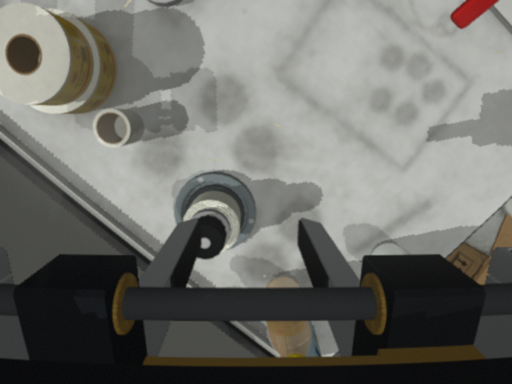

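View pics/scene14c.png

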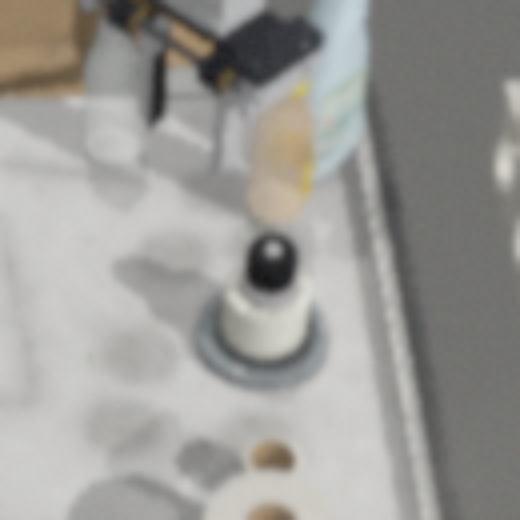

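```bash
python3 -c "
from bench import workorder
print(workorder.close_job())"
```

```text
the job is handed in; nothing more can be done
None
```

I put the label unwinder together in the order asked (dark steel flange, white roll, 50 mm washer, knob) and handed the job in at about 25.7 s; no verdict is reported.

| Part | What I measured | Expected |
|---|---|---|
| Flange, disc top | 15.7 mm above the table, flat, about 1 mm from the base's centre | 16 mm |
| Roll, top | 61.6 mm, flat | 62 mm |
| Washer, top | 73.6 mm, flat | 74 mm |
| Knob, top | 105.8 mm | 106 mm |

- **Centring:** in the wrist camera, the roll, washer and knob centres are all within about 1.5 mm of the hub's axis.
- **Bystanders:** the small core had not moved beyond measuring noise. The empty bottle read within about 1 mm in the top camera. The filled bottle still stood upright in the scene picture, but its cap was hidden by the arm, so I have no number for it.
- **Gripper:** it is open and well clear of the stack.
- **Disagreements:** the scene camera gave the knob's top a tilt of about 0.15 rad from roughly 109 noisy points. The closer wrist camera gave about 0.02 rad, and the height and picture agree with the wrist camera. The top camera could not see the finished stack because the arm was in the way.

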